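# Run the hall lamp's dimmer up to full

### The arm

A 6-joint arm with a two-finger parallel gripper is mounted at the origin on the work surface. World frame = base frame: x ahead of the robot, y to its left, z up, the work surface at z = 0. Lengths are in m, angles in rad, forces in N, time in s.
With the tool pointing down it reaches from about 0.35 to 0.85 m from the base axis. Payload 8.1 kg.
Tool frame: the origin (TCP) lies midway between the tips of the shut fingers; the grasp point (between the pads) lies 19 mm behind it (arm.grasp_offset is the distance from the TCP to the grasp point, in m); z points along the fingers, y is the direction in which the jaws open and shut (so a half turn about z gives the same grasp; the last joint's range is limited). The gripper opens to 85 mm and grips with 20 to 120 N. Pads are 22 mm wide; open, the fingers measure 114 mm over their backs; the gripper's body (76 mm by 85 mm) begins 54 mm behind the grasp point. The pads swing forward as they close: fully open they stand 13 mm farther back than shut.
Start: joints at [-1.349, 0.13, 1.488, -0, 1.523, -0.085], TCP at [0.181, -0.572, 0.231] pointing down, gripper open.
Joint ranges: [-2.96, 2.96], [-0.89, 2.26], [0.02, 2.5], [-1.34, 4.48], [0, 2.73], [-2.66, 2.66]. Speed limits (rad/s): [2.39, 2.39, 2.79, 3.14, 3.14, 3.14].

### API

Orientations are given as a unit quaternion [w, x, y, z].
In Python, from bench import arm gives the robot as it stands.
- The arm moves only by the tool move_arm, never from a script. Its argument "targets" is text: rows parted by semicolons, each of 4 numbers parted by spaces: the shift along the tool's x, y, z in mm, then the turn about the tool's z in rad. A call has 1 to 5 rows; each row shifts and turns the commanded pose from where the row before left it, along the tool's axes as they then stand; what a row does not reach is not made up. A row lasts 1/8 s, in which the tool goes at most 62.5 mm and 10.7 degrees, less where a joint would pass 70% of its speed; a pose out of reach is approached as far as the arm can. A call with a gripper value outside its range is refused whole. "claw" is the gripper's target within -1 to 1 (fully open at 1, half-way at 0, shut at -1), set as the call begins (left out, the last holds). The fingers move at their own pace and stop on an object; "newtons" is the grip in N (left out, the last holds). Time passes only in rows, so rows that do not move let the fingers close. It gives the time, the measured TCP pose, the force and the opening at its end, in the units of the state.
- arm.read_state(): the state, without advancing time (a new reading comes with each control period).
- arm.snapshot(name): name is "scene" or "top" or "wrist"; returns (picture, depth): 420x560x3 uint8, blue, green, red; 420x560 float32, m along the optical axis (not along the pixel's ray), 0 where there is no reading.
- arm.calibration(name): a dict with "fov_y" (degrees; the focal length in pixels is half the picture's height over the tangent of half this angle, whatever the lens; pixels are square), "cx", "cy" (the principal point, pixels), "R" (3x3) and "t" (3): a world point X has camera coordinates R X + t; the wrist camera has in their place "tool_from_camera" (4x4, takes a point from camera to tool coordinates, whose origin is the TCP and whose axes are the flange's). Camera axes: x right, y down, z forward; pixel columns grow to the right and rows downward; lengths in m; the calibration is good to about 2 mm. The wrist camera is an equidistant fisheye: a pixel r from the principal point sees the ray r / f radians off the axis. A picture is of the moment at which its call begins: read the wrist's pose just before it. calibration takes no time and is no camera call.
- arm.sign_off(): hands the job in, once; it reports no verdict.
The state is a dict: "time": time; "joint_positions": joint angles; "dq": joint speeds; "joint_torque": joint torques, N m; "tcp_pos": TCP position; "ee_rot": TCP orientation; "force": force on the tool from outside, world axes, zero at the start; "wrist_torque": the same for the moment, N m; "gripper_width": finger opening in m.
Only numpy, scipy, OpenCV 4.12 (cv2) and the standard library are available. Lean on these libraries where they do the work, as an engineer would, in place of code of your own. Each camera call takes 0.05 s, during which the arm holds its last target.

### The job

Bring the hall lamp up to full with its dimmer on the console: run a fingertip lightly along the curved row of five brass studs, touching each in turn from the smallest to the largest, so that each gives a little under the finger. The job ends while still holding: the fingertip stays resting on the largest stud, keeping it lightly pressed, and touches no other stud. Do not press hard, pick nothing up, and leave the keys, the nazar, the torch and the pen cup where they are.

Things in the scene. Friction and masses are not known exactly. Their poses are not given: they have to be found in the camera images.
- pad: Lamp dimmer: black crescent pad fixed to the console at any yaw, 22 mm high, 54 mm wide across its band, 240 mm end to end; a white line joins its five brass studs, a yellow bar marks the end beyond the largest. Origin: on the console under it, z up. Studs lie on an arc of radius 130 mm centred at x -115, y 0 mm in the pad's frame, 51 mm apart, smallest at the -y end; it bulges to +x.
- stud1: Stud 1 of 5, the smallest: sprung brass stud, 16 mm diameter, domed, polished and slippery, at x -23, y -92 mm in the pad's frame. Origin: centre of its top, 9 mm above the pad, 31 mm above the console; z up. Travels 6 mm down and springs back: gives from 0.5 N, fully down at about 4 N; 2 to 3 mm down is a good touch. A fingertip sliding level 2 to 3 mm below the top rides onto it and pushes it down.
- stud2: Stud 2 of 5, the second: sprung brass stud, 19 mm diameter, domed, polished and slippery, at x 5, y -50 mm in the pad's frame. Origin: centre of its top, 9 mm above the pad, 31 mm above the console; z up. Travels 6 mm down and springs back: gives from 0.5 N, fully down at about 4 N; 2 to 3 mm down is a good touch. A fingertip sliding level 2 to 3 mm below the top rides onto it and pushes it down.
- stud3: Stud 3 of 5, the middle: sprung brass stud, 22 mm diameter, domed, polished and slippery, at x 15, y 0 mm in the pad's frame. Origin: centre of its top, 9 mm above the pad, 31 mm above the console; z up. Travels 6 mm down and springs back: gives from 0.5 N, fully down at about 4 N; 2 to 3 mm down is a good touch. A fingertip sliding level 2 to 3 mm below the top rides onto it and pushes it down.
- stud4: Stud 4 of 5, the fourth: sprung brass stud, 25 mm diameter, domed, polished and slippery, at x 5, y 50 mm in the pad's frame. Origin: centre of its top, 9 mm above the pad, 31 mm above the console; z up. Travels 6 mm down and springs back: gives from 0.5 N, fully down at about 4 N; 2 to 3 mm down is a good touch. A fingertip sliding level 2 to 3 mm below the top rides onto it and pushes it down.
- stud5: Stud 5 of 5, the largest: sprung brass stud, 28 mm diameter, domed, polished and slippery, at x -23, y 92 mm in the pad's frame. Origin: centre of its top, 9 mm above the pad, 31 mm above the console; z up. Travels 6 mm down and springs back: gives from 0.5 N, fully down at about 4 N; 2 to 3 mm down is a good touch. A fingertip sliding level 2 to 3 mm below the top rides onto it and pushes it down.
- nazar: Blue glass nazar ornament, a disc of 60 mm diameter and 11 mm height with white, light blue and black rings, loose, lying on the hollow side of the crescent. Origin: centre of its underside.
- torch: Black plastic torch, 130 mm long, 32 mm high, loose, lying on the bulging side of the crescent. Origin: middle of its underside; x along its length to the lamp head.
- keys: Three flat keys on a ring, about 65 by 70 mm and 6 mm high, loose, lying beyond the smallest stud's end. Origin: about the middle, on the console.
- cup: Brushed aluminium pen cup, 72 mm diameter, 100 mm high, with pens up to 145 mm, loose, standing beyond the largest stud's end, its centre 120 to 160 mm from that stud. Origin: centre of its underside.
Things that resemble listed ones, but are neither listed nor needed, are in the scene too. Of the things shaped like the pad, the black one is meant.

How it is judged:
On the way, in this order (a step that is already met when the one before it is completed fails the run):
1. the fingers touch stud 1 (the smallest) and it gives a little (contact force between the fingers and stud1 above 0.4 N and distance of stud1 from where it was at the start of the episode above 0.0006 m), for 0.04 s.
2. the fingers touch stud 2 (the second) and it gives a little (contact force between the fingers and stud2 above 0.4 N and distance of stud2 from where it was at the start of the episode above 0.0006 m), for 0.04 s.
3. the fingers touch stud 3 (the middle) and it gives a little (contact force between the fingers and stud3 above 0.4 N and distance of stud3 from where it was at the start of the episode above 0.0006 m), for 0.04 s.
4. the fingers touch stud 4 (the fourth) and it gives a little (contact force between the fingers and stud4 above 0.4 N and distance of stud4 from where it was at the start of the episode above 0.0006 m), for 0.04 s.
5. the fingers touch stud 5 (the largest) and it gives a little (contact force between the fingers and stud5 above 0.4 N and distance of stud5 from where it was at the start of the episode above 0.0006 m), for 0.04 s.
At the end, for the whole second after the job is handed in: The five studs have been touched in order from the smallest to the largest; the fingers still rest on the largest with 0.4 to 10 N and hold it at least 0.6 mm down; the other four studs are free; keys, nazar, torch and pen cup are at rest within 10 mm of where they were (all of step 5 and contact force between the fingers and stud5 below 10 N and contact force between anything else and stud1 below 0.2 N and contact force between anything else and stud2 below 0.2 N and contact force between anything else and stud3 below 0.2 N and contact force between anything else and stud4 below 0.2 N and distance of each of nazar, torch, keys, cup from where it was at the start of the episode below 0.01 m and linear speed of each of nazar, torch, keys, cup below 0.02 m/s); the arm keeps its last pose, push and grip.
It fails at once if a stud is pressed hard (over 15 N) (contact force between anything else and stud1 above 15 N or contact force between anything else and stud2 above 15 N or contact force between anything else and stud3 above 15 N or contact force between anything else and stud4 above 15 N or contact force between anything else and stud5 above 15 N).
It fails at once if the pad is pressed hard (over 25 N) (contact force between anything else and pad above 25 N).
It fails at once if keys, nazar, torch or pen cup moved or lifted by more than 10 mm (distance of any of nazar, torch, keys, cup from where it was at the start of the episode above 0.01 m).
It also fails if it takes over 38 s, if anything falls off the work surface, if the arm or the gripper's body presses on something with over 40 N, if the wrist force passes 120 N, or if a joint passes its speed limit or range.

## Working session

There is one attempt and no reset: what is moved stays moved. The work goes in short steps, Python scripts to look and compute and a tool call to move; the robot and the scene stay as the last step left them, time stands still between calls to the robot, and variables do not carry over. Pictures are saved under pics/ and viewed, and the job is handed in when it is done.

Besides the shell and the picture viewer there is one more tool, called after "Request:" as name(argument=value, ...), one argument or row to a line, values as JSON. move_arm: Moves the arm, as the interface text tells. Its arguments: {"type":"object","properties":{"targets":{"type":"string"},"claw":{"type":"number"},"newtons":{"type":"number"}},"required":["targets"]}

```bash
mkdir -p pics
python3 - <<'E'
from bench import arm
import cv2,numpy as np
s=arm.read_state();print({k:np.round(v,4) for k,v in s.items()})
for n in ["top","scene"]:
    p,d=arm.snapshot(n);cv2.imwrite(f"pics/{n}0.png",p);np.savez(f"{n}0.npz",p=p,d=d)
    c=arm.calibration(n);print(n,c)
E
```

```text
{'time': np.float64(0.0), 'joint_positions': array([-1.3494,  0.1312,  1.4893, -0.    ,  1.523 , -0.0854]), 'dq': array([-0.0002,  0.0005,  0.0007,  0.0001,  0.0012,  0.0003]), 'joint_torque': array([ 8.00000e-04, -5.69401e+01, -5.00550e+01, -3.00000e-04,
        1.51000e-02,  0.00000e+00]), 'tcp_pos': array([ 0.1811, -0.5714,  0.2302]), 'ee_rot': array([-9.000e-04,  9.883e-01,  1.528e-01, -1.000e-04]), 'force': array([-0.6212, -0.3254,  0.6823]), 'wrist_torque': array([-0.0023,  0.012 , -0.0291]), 'gripper_width': np.float64(0.0852)}
top {'fov_y': 45.85142634356763, 'cx': 275.340175706621, 'cy': 214.66406191584258, 'R': array([[ 0.02954966, -0.99928708,  0.02349786],
       [-0.99461192, -0.03173213, -0.09869249],
       [ 0.09936777, -0.02045493, -0.99484051]]), 't': array([-0.02981199,  0.55692976,  0.92183473])}
scene {'fov_y': 51.4017257364312, 'cx': 269.3095170721489, 'cy': 212.8115930193637, 'R': array([[ 0.81569411,  0.57845146, -0.00608415],
       [ 0.42511635, -0.60653761, -0.67185432],
       [-0.39232538,  0.54544114, -0.74065833]]), 't': array([-0.45078861, -0.21545896,  1.11100644])}
```

View pics/top0.png

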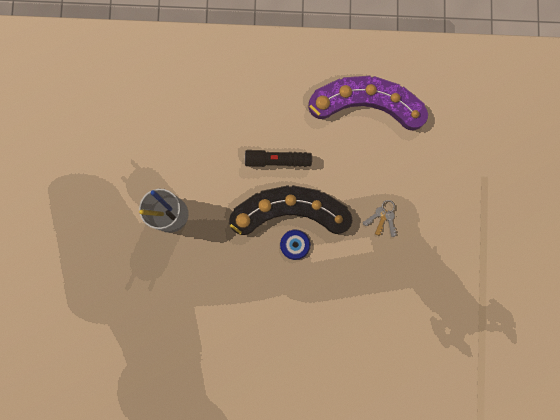

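View pics/scene0.png

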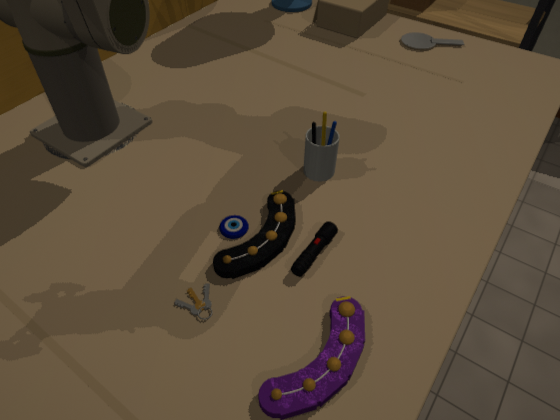

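The top view shows the black pad's studs at roughly (338,219), (316,205), (290,200), (264,206) and (243,220), from smallest to largest. The cup is at (160,209), the nazar at (295,244), the torch at (278,158) and the keys at (384,218). The purple pad is a decoy.

```bash
cat > h.py <<'E'
import numpy as np,cv2
from bench import arm
STUD=np.array([[-23,-92],[5,-50],[15,0],[5,50],[-23,92]])/1000.
def ray(c,uv,shape=(420,560)):
    f=shape[0]/2/np.tan(np.radians(c['fov_y']/2))
    d=np.array([(uv[0]-c['cx'])/f,(uv[1]-c['cy'])/f,1.])
    R=np.array(c['R']);t=np.array(c['t'])
    return -R.T@t, R.T@d
def onplane(c,uv,z):
    o,d=ray(c,uv);return o+d*(z-o[2])/d[2]
def point(c,uv,depth):
    o,d=ray(c,uv);return o+d*depth
def rigid2(A,B):
    a=A.mean(0);b=B.mean(0);U,S,Vt=np.linalg.svd((A-a).T@(B-b));R=Vt.T@np.diag([1,np.linalg.det(Vt.T@U.T)])@U.T
    return R,b-R@a
E
cat > m.py <<'E'
from h import *
seeds={'top':[(338,219),(316,205),(290,200),(264,206),(243,220)],'scene':[(227,259),(252,251),(271,236),(281,217),(281,199)]}
for n in seeds:
    z=np.load(n+'0.npz');p=z['p'];d=z['d'];c=arm.calibration(n)
    hsv=cv2.cvtColor(p,cv2.COLOR_BGR2HSV)
    m=cv2.inRange(hsv,(8,110,90),(24,255,255))
    k,lab,st,ce=cv2.connectedComponentsWithStats(m)
    W=[]
    for s in seeds[n]:
        l=lab[s[1],s[0]]
        uv=ce[l]
        w=onplane(c,uv,.0285);W.append(w[:2])
        print(n,s,l,st[l],uv.round(1),w.round(4),'depthpt',point(c,uv,d[s[1],s[0]]).round(4))
    W=np.array(W);R,t=rigid2(STUD,W)
    print('yaw',np.arctan2(R[1,0],R[0,0]),'t',t,'res mm',((W-(STUD@R.T+t))*1000).round(1).tolist())
    print((STUD@R.T+t).round(4).tolist())
c=arm.calibration('top');d=np.load('top0.npz')['d']
for nm,uv in dict(cup=(160,209),nazar=(295,244),torchL=(247,158),torchR=(311,159),keys=(384,218),desk=(290,300)).items(): print(nm,point(c,uv,d[uv[1],uv[0]]).round(3))
E
python3 m.py
```

```text
top (338, 219) 14 [335 215   8   8  51] [338.2 218.6] [ 0.5537 -0.1333  0.0285] depthpt [ 0.5533 -0.1326  0.0332]
top (316, 205) 9 [312 200   9  10  73] [316.  204.3] [ 0.5799 -0.09    0.0285] depthpt [ 0.5795 -0.0897  0.0319]
top (290, 200) 7 [285 195  11  11  97] [290.1 199.6] [ 0.5874 -0.0402  0.0285] depthpt [ 0.5872 -0.0401  0.0301]
top (264, 206) 8 [258 199  13  13 127] [264.4 205. ] [0.5754 0.0089 0.0285] depthpt [0.575  0.0089 0.0322]
top (243, 220) 12 [236 213  14  14 159] [242.4 219.8] [0.5458 0.0498 0.0285] depthpt [0.5455 0.0497 0.0312]
yaw 0.043794357655343966 t [ 0.572642   -0.04078016] res mm [[0.0, 0.4], [0.1, 0.5], [-0.2, -0.1], [-0.0, -0.5], [0.1, -0.3]]
[[0.5537, -0.1337], [0.5798, -0.0905], [0.5876, -0.0401], [0.5754, 0.0094], [0.5456, 0.0501]]
scene (227, 259) 0 [     0      0    560    420 232030] [277.2 211.4] [0.5632 0.0128 0.0285] depthpt [ 0.5921 -0.0297  0.0848]
scene (252, 251) 0 [     0      0    560    420 232030] [277.2 211.4] [0.5632 0.0128 0.0285] depthpt [ 0.5888 -0.0249  0.0783]
scene (271, 236) 0 [     0      0    560    420 232030] [277.2 211.4] [0.5632 0.0128 0.0285] depthpt [ 0.5799 -0.0117  0.0609]
scene (281, 217) 23 [278 212   9   7  45] [281.7 215.2] [0.5764 0.0095 0.0285] depthpt [0.5779 0.0072 0.0316]
scene (281, 199) 22 [276 194  10   7  49] [280.8 196.9] [0.5463 0.0505 0.0285] depthpt [0.5494 0.0458 0.0342]
yaw 0.042954162141468404 t [0.5666749  0.01983088] res mm [[15.6, 85.8], [-10.6, 42.7], [-18.4, -7.7], [6.9, -60.5], [6.5, -60.3]]
[[0.5476, -0.0731], [0.5738, -0.0299], [0.5817, 0.0205], [0.5695, 0.07], [0.5397, 0.1108]]
cup [0.564 0.213 0.002]
nazar [ 0.503 -0.053  0.013]
torchL [0.665 0.045 0.031]
torchR [ 0.667 -0.078  0.032]
keys [ 0.56  -0.227  0.004]
desk [ 0.395 -0.046  0.004]
```

The top-view fit is good, with residuals of 0.5 mm or less and stud heights near 31 mm. Stud 1 comes out at (0.5537, -0.1337) and stud 5 at (0.5456, 0.0501). The two visible scene-camera studs agree with it to within 1 mm. Next I shut the fingers and turn the tool so its x lies along world +y.

Request:
move_arm(
  targets="0 0 0 -0.18; 0 0 0 -0.18; 0 0 0 -0.18; 0 0 0 -0.18; 0 0 0 -0.18",
  claw=-1,
  newtons=30,
)

```text
time: 0.72
tcp_pos: [0.1812, -0.5716, 0.2307]
ee_rot: [-0.001, 0.822, 0.57, 0.0]
force: [-0.3, -0.1, 0.1]
gripper_width: 0.0002
```

Request:
move_arm(
  targets="0 0 0 -0.18; 0 0 0 -0.18; 0 0 0 0; 0 0 0 0",
)

```text
time: 1.23
tcp_pos: [0.1812, -0.5719, 0.231]
ee_rot: [-0.0, 0.71, 0.704, 0.0]
force: [-0.1, -0.3, -0.1]
gripper_width: 0.0
```

```bash
cat > go.py <<'E'
from h import *
import sys
from scipy.spatial.transform import Rotation as Ro
s=arm.read_state();q=s['ee_rot'];M=Ro.from_quat([q[1],q[2],q[3],q[0]]).as_matrix()
print('t',s['time'],'tcp',s['tcp_pos'].round(4),'F',s['force'].round(2),'w',s['gripper_width']);print(M.round(3))
if len(sys.argv)>1:
    g=np.array([float(a) for a in sys.argv[1:4]]);print('shift tool mm',(M.T@(g-s['tcp_pos'])*1000).round(1))
E
python3 go.py 0.5537 -0.1337 0.08
```

```text
t 1.225 tcp [ 0.1812 -0.5719  0.231 ] F [-0.1  -0.34 -0.08] w 4.8636716529192364e-05
[[ 0.008  1.    -0.   ]
 [ 1.    -0.008  0.   ]
 [ 0.    -0.    -1.   ]]
shift tool mm [441.1 369.  151.2]
```

Request:
move_arm(
  targets="40 34 0 0; 40 34 0 0; 40 34 0 0; 40 34 0 0; 40 34 0 0",
)

```text
time: 1.85
tcp_pos: [0.3529, -0.3713, 0.2314]
ee_rot: [0.0, 0.71, 0.704, 0.0]
force: [0.9, -0.7, 0.4]
gripper_width: 0.0001
```

Request:
move_arm(
  targets="40 34 0 0; 40 34 0 0; 40 34 0 0; 40 34 0 0; 0 0 0 0",
)

```text
time: 2.48
tcp_pos: [0.4904, -0.2102, 0.2312]
ee_rot: [-0.0, 0.708, 0.706, 0.0]
force: [-0.6, -0.4, 0.5]
gripper_width: 0.0001
```

```bash
python3 go.py 0.5537 -0.1337 0.08
```

```text
t 2.475 tcp [ 0.4904 -0.2102  0.2312] F [-0.58 -0.41  0.47] w 6.004182050930588e-05
[[ 0.002  1.     0.   ]
 [ 1.    -0.002  0.001]
 [ 0.001  0.    -1.   ]]
shift tool mm [ 76.5  63.  151.3]
```

Request:
move_arm(
  targets="38 31 0 0; 38 32 0 0; 0 0 50 0; 0 0 50 0; 0 0 30 0",
)

```text
time: 3.1
tcp_pos: [0.55, -0.1377, 0.0982]
ee_rot: [-0.002, 0.71, 0.705, -0.001]
force: [-0.2, -0.2, 0.2]
gripper_width: 0.0001
```

Request:
move_arm(
  targets="0 0 0 0; 0 0 0 0",
)

```text
time: 3.35
tcp_pos: [0.5527, -0.1383, 0.103]
ee_rot: [0.001, 0.709, 0.705, 0.0]
force: [0.5, -0.2, 0.6]
gripper_width: 0.0002
```

```bash
python3 - <<'E'
from h import *
for n in ["top","scene","wrist"]:
    p,d=arm.snapshot(n);cv2.imwrite(f"pics/{n}1.png",p)
E
python3 go.py 0.5537 -0.1337 0.035
```

```text
t 3.5 tcp [ 0.5534 -0.1382  0.1036] F [-0.29 -0.06  0.55] w -0.00012119914076862191
[[ 0.005  1.     0.003]
 [ 1.    -0.005 -0.001]
 [-0.001  0.003 -1.   ]]
shift tool mm [ 4.6  0.1 68.6]
```

View pics/wrist1.png

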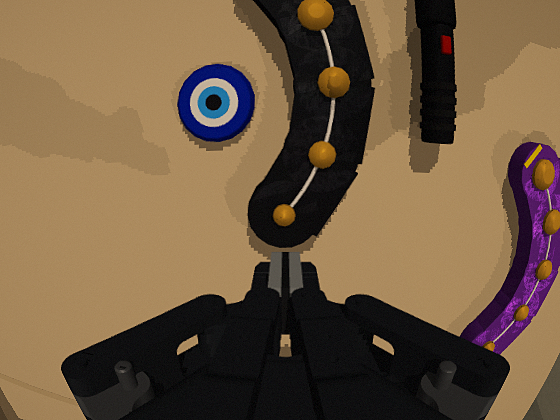

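View pics/scene1.png

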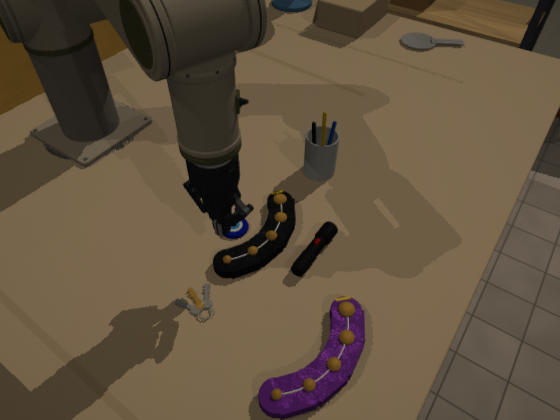

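The wrist view has stud 1 at (284,215), stud 2 at (322,154), stud 3 at (334,82) and the shut fingertips at (285,252). I'll check the stud positions through this camera.

Run:
```python
from h import *
from scipy.spatial.transform import Rotation as Ro
s=arm.read_state();q=s['ee_rot'];M=Ro.from_quat([q[1],q[2],q[3],q[0]]).as_matrix()
c=arm.calibration('wrist');T=np.array(c['tool_from_camera']);f=210/np.tan(np.radians(c['fov_y']/2))
p=cv2.imread('pics/wrist1.png');m=cv2.inRange(cv2.cvtColor(p,cv2.COLOR_BGR2HSV),(8,150,90),(24,255,255))
k,lab,st,ce=cv2.connectedComponentsWithStats(m)
for uv in [(284,215),(322,154),(334,82),(316,14)]:
    l=lab[uv[1],uv[0]];u=ce[l]-[c['cx'],c['cy']];r=np.hypot(*u);th=r/f
    d=np.r_[u/r*np.sin(th),np.cos(th)]
    o=M@T[:3,3]+s['tcp_pos'];d=M@T[:3,:3]@d
    print(l,st[l],(o+d*(.0285-o[2])/d[2]).round(4))
```

```text
8 [273 204  22  22 368] [ 0.5526 -0.1343  0.0285]
3 [309 141  27  27 561] [ 0.5784 -0.0918  0.0285]
2 [318  66  32  30 669] [ 0.5858 -0.0418  0.0285]
1 [298   0  36  29 862] [0.5741 0.0051 0.0285]
```

Both cameras agree to about 1.5 mm. I'll descend to just above stud 1.

Request:
move_arm(
  targets="4 0 30 0; 0 0 20 0; 0 0 10 0; 0 0 5 0; 0 0 0 0",
)

```text
time: 4.12
tcp_pos: [0.5522, -0.1336, 0.0365]
ee_rot: [0.0, 0.709, 0.706, 0.0]
force: [-0.1, 0.0, 0.7]
gripper_width: -0.0002
```

Request:
move_arm(
  targets="0 0 0 0; 0 0 0 0; 0 0 0 0",
)

```text
time: 4.5
tcp_pos: [0.5523, -0.1335, 0.0367]
ee_rot: [0.0, 0.709, 0.706, 0.0]
force: [0.1, -0.0, 0.6]
gripper_width: 0.0
```

```bash
python3 go.py 0.5537 -0.1337 0.0285
```

```text
t 4.5 tcp [ 0.5523 -0.1335  0.0367] F [ 0.07 -0.    0.57] w 4.68613662778693e-05
[[ 0.004  1.     0.001]
 [ 1.    -0.004 -0.   ]
 [-0.     0.001 -1.   ]]
shift tool mm [-0.2  1.4  8.2]
```

Request:
move_arm(
  targets="0 1 2 0; 0 0 2 0; 0 0 1 0; 0 0 0 0; 0 0 0 0",
)

```text
time: 5.12
tcp_pos: [0.553, -0.1335, 0.0313]
ee_rot: [-0.0, 0.709, 0.706, -0.0]
force: [0.3, 0.1, -0.0]
gripper_width: -0.0001
```

Request:
move_arm(
  targets="0 0 1 0; 0 0 1 0; 0 0 0 0; 0 0 0 0",
)

```text
time: 5.62
tcp_pos: [0.5531, -0.1335, 0.0294]
ee_rot: [0.0, 0.709, 0.706, 0.0]
force: [-0.5, -0.8, 1.2]
gripper_width: 0.0001
```

Request:
move_arm(
  targets="0 0 0.5 0; 0 0 0.5 0; 0 0 0 0; 0 0 0 0",
)

```text
time: 6.12
tcp_pos: [0.5531, -0.1335, 0.0284]
ee_rot: [0.0, 0.709, 0.706, 0.0]
force: [-0.0, 0.3, 1.8]
gripper_width: 0.0001
```

Run:
```python
from h import *
import cv2
p,d=arm.snapshot("wrist");cv2.imwrite("pics/wrist2.png",p)
for i in range(4):
    s=arm.read_state();print(s['time'],s['tcp_pos'].round(4),s['force'].round(2))
```

```text
6.175 [ 0.5531 -0.1335  0.0284] [1.18 0.18 1.35]
6.175 [ 0.5531 -0.1335  0.0284] [1.18 0.18 1.35]
6.175 [ 0.5531 -0.1335  0.0284] [1.18 0.18 1.35]
6.175 [ 0.5531 -0.1335  0.0284] [1.18 0.18 1.35]
```

View pics/wrist2.png

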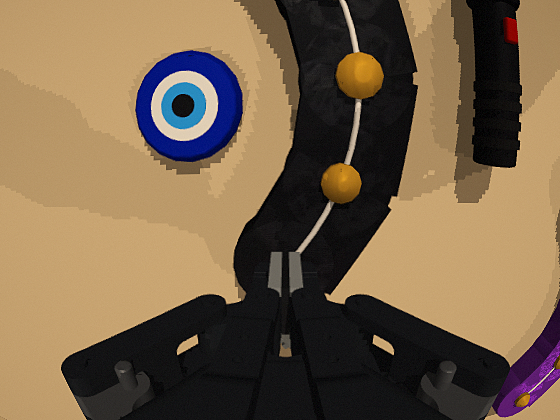

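Stud 1 is about 2.6 mm down at roughly 1.5 N, matching its spring. Next I work out the arc increments in tool axes.

```bash
cat > arc.py <<'E'
from h import *
yaw=.0438;R=np.array([[np.cos(yaw),-np.sin(yaw)],[np.sin(yaw),np.cos(yaw)]]);t=np.array([.5723,-.0410])
ph=np.radians(22.5)*np.linspace(-2,2,41)
P=(np.c_[-.115+.130*np.cos(ph),.130*np.sin(ph)])@R.T+t
for i in range(0,41,5): print(i,P[i].round(4), (np.diff(P[i:i+6],axis=0)*1000)[:,::-1].round(1).tolist())
E
python3 arc.py
```

```text
0 [ 0.5533 -0.1338] [[3.8, 3.4], [4.0, 3.2], [4.1, 3.1], [4.2, 2.9], [4.3, 2.7]]
5 [ 0.5686 -0.1135] [[4.4, 2.6], [4.5, 2.4], [4.6, 2.2], [4.7, 2.0], [4.8, 1.8]]
10 [ 0.5796 -0.0905] [[4.8, 1.7], [4.9, 1.5], [4.9, 1.3], [5.0, 1.1], [5.0, 0.9]]
15 [ 0.5859 -0.0658] [[5.1, 0.7], [5.1, 0.5], [5.1, 0.3], [5.1, 0.1], [5.1, -0.1]]
20 [ 0.5873 -0.0403] [[5.1, -0.3], [5.1, -0.5], [5.1, -0.7], [5.0, -0.9], [5.0, -1.1]]
25 [ 0.5837 -0.0151] [[4.9, -1.3], [4.9, -1.5], [4.8, -1.7], [4.7, -1.9], [4.7, -2.1]]
30 [0.5752 0.0089] [[4.6, -2.2], [4.5, -2.4], [4.4, -2.6], [4.3, -2.8], [4.2, -2.9]]
35 [0.5622 0.0309] [[4.1, -3.1], [3.9, -3.3], [3.8, -3.4], [3.7, -3.6], [3.5, -3.7]]
40 [0.5452 0.0498] []
```

Request:
move_arm(
  targets="4 3.5 0 0; 4 3 0 0; 4 3 0 0; 4 3 0 0; 4 2.5 0 0",
)

```text
time: 6.8
tcp_pos: [0.5682, -0.1131, 0.0281]
ee_rot: [-0.0, 0.708, 0.706, -0.0]
force: [0.1, -0.4, 0.2]
gripper_width: 0.0003
```

Request:
move_arm(
  targets="4.5 2.5 0 0; 4.5 2.5 0 0; 4.5 2 0 0; 4.5 2 0 0; 5 2 0 0",
)

```text
time: 7.42
tcp_pos: [0.5794, -0.0903, 0.0285]
ee_rot: [0.0, 0.709, 0.706, 0.0]
force: [-0.9, -1.1, 3.1]
gripper_width: 0.0002
```

Request:
move_arm(
  targets="0 0 0 0; 0 0 0 0",
)

```text
time: 7.68
tcp_pos: [0.5793, -0.0904, 0.0284]
ee_rot: [0.0, 0.708, 0.706, 0.0]
force: [0.8, -0.0, 2.0]
gripper_width: 0.0001
```

Stud 2 is pressed at about 2 N and tracking is good. On to stud 3.

Request:
move_arm(
  targets="5 1.5 0 0; 5 1.5 0 0; 5 1 0 0; 5 1 0 0; 5 1 0 0",
)

```text
time: 8.3
tcp_pos: [0.5851, -0.0651, 0.028]
ee_rot: [-0.0, 0.709, 0.706, -0.0]
force: [0.3, 0.2, 0.1]
gripper_width: -0.0001
```

Request:
move_arm(
  targets="5 0.5 0 0; 5 0.5 0 0; 5 0.5 0 0; 5 0 0 0; 5 0 0 0",
)

```text
time: 8.93
tcp_pos: [0.587, -0.0403, 0.0285]
ee_rot: [0.0, 0.709, 0.706, 0.0]
force: [-0.0, -1.6, 0.7]
gripper_width: 0.0
```

Request:
move_arm(
  targets="0 0 0 0; 0 0 0 0",
)

```text
time: 9.18
tcp_pos: [0.5869, -0.0404, 0.0283]
ee_rot: [-0.0, 0.708, 0.706, 0.0]
force: [-0.2, 0.6, 2.4]
gripper_width: -0.0003
```

Stud 3 is pressed at about 2.4 N. On to stud 4.

Request:
move_arm(
  targets="5 -0.5 0 0; 5 -0.5 0 0; 5 -0.5 0 0; 5 -1 0 0; 5 -1 0 0",
)

```text
time: 9.8
tcp_pos: [0.5831, -0.0151, 0.028]
ee_rot: [-0.0, 0.708, 0.706, -0.0]
force: [-0.2, -0.6, 0.7]
gripper_width: 0.0003
```

Request:
move_arm(
  targets="5 -1.5 0 0; 5 -1.5 0 0; 5 -1.5 0 0; 4.5 -2 0 0; 4.5 -2 0 0",
)

```text
time: 10.42
tcp_pos: [0.5751, 0.0087, 0.0285]
ee_rot: [0.0, 0.709, 0.706, 0.0]
force: [0.4, -0.4, 1.4]
gripper_width: 0.0
```

Request:
move_arm(
  targets="0 0 0 0; 0 0 0 0",
)

```text
time: 10.68
tcp_pos: [0.575, 0.0086, 0.0283]
ee_rot: [-0.0, 0.708, 0.706, 0.0]
force: [-0.4, 1.4, 2.7]
gripper_width: 0.0002
```

Stud 4 is pressed. On to stud 5.

Request:
move_arm(
  targets="4.5 -2 0 0; 4.5 -2.5 0 0; 4.5 -2.5 0 0; 4.5 -3 0 0; 4.5 -3 0 0",
)

```text
time: 11.3
tcp_pos: [0.5615, 0.0314, 0.0279]
ee_rot: [-0.0, 0.708, 0.706, -0.0]
force: [0.6, 0.0, -0.1]
gripper_width: 0.0004
```

Request:
move_arm(
  targets="4 -3 0 0; 4 -3.5 0 0; 4 -3.5 0 0; 4 -3.5 0 0; 3.5 -4 0 0",
)

```text
time: 11.92
tcp_pos: [0.5446, 0.0508, 0.0284]
ee_rot: [0.0, 0.709, 0.706, 0.0]
force: [0.6, -0.3, 1.9]
gripper_width: -0.0001
```

Request:
move_arm(
  targets="0 0 0 0; 0 0 0 0; 0 0 0 0; 0 0 0 0",
)

```text
time: 12.42
tcp_pos: [0.5447, 0.0505, 0.0282]
ee_rot: [-0.0, 0.709, 0.706, -0.0]
force: [0.0, 0.7, 1.9]
gripper_width: -0.0002
```

Run:
```python
from h import *
for i in range(3):
  for n in ["top","scene","wrist"]:
    p,d=arm.snapshot(n);cv2.imwrite(f"pics/{n}5.png",p)
    s=arm.read_state();print(s['time'],s['tcp_pos'].round(4),s['force'].round(2))
a=cv2.imread('pics/scene0.png')[180:330,150:350];b=cv2.imread('pics/scene5.png')[180:330,150:350]
cv2.imwrite('pics/cmp.png',cv2.resize(np.hstack([a,b]),(800,300),interpolation=cv2.INTER_CUBIC))
```

```text
12.475 [0.5447 0.0505 0.0282] [-0.5   0.71  2.33]
12.525 [0.5447 0.0505 0.0282] [-0.61  0.01  2.71]
12.575 [0.5447 0.0505 0.0282] [-0.7  -0.1   1.73]
12.625 [0.5447 0.0505 0.0283] [-1.    0.83  2.63]
12.675 [0.5447 0.0505 0.0283] [-0.72  0.68  1.29]
12.725 [0.5447 0.0505 0.0283] [-0.89 -0.54  2.2 ]
12.775 [0.5447 0.0505 0.0283] [-0.11  0.49  1.68]
12.825 [0.5447 0.0505 0.0283] [0.46 0.27 1.59]
12.875 [0.5447 0.0505 0.0283] [-0.08 -0.02  2.52]
```

View pics/top5.png

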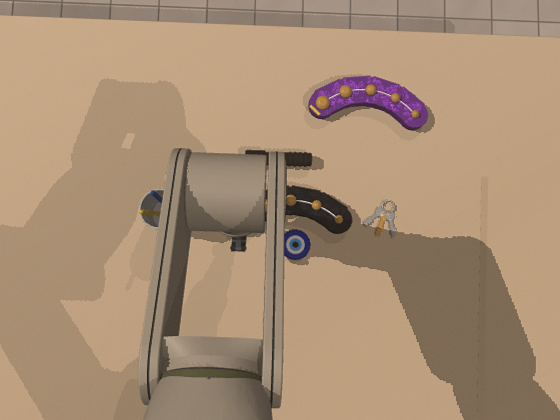

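View pics/scene5.png

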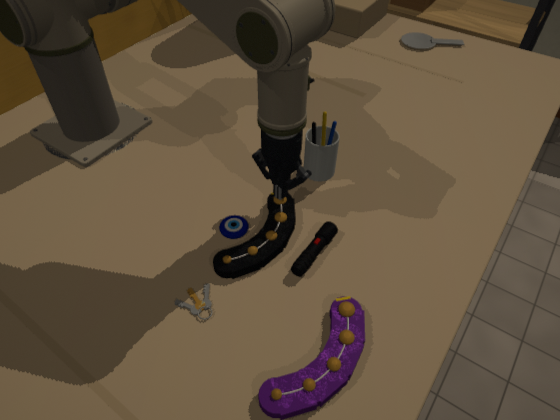

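View pics/wrist5.png

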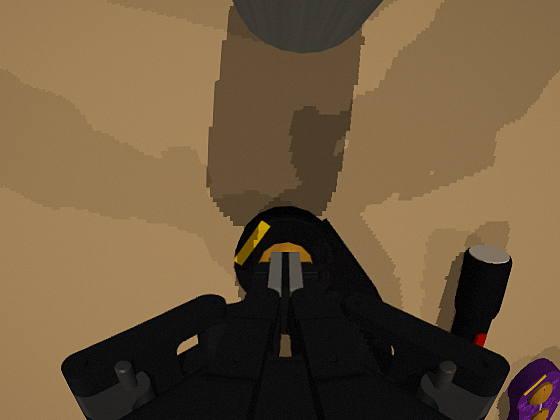

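The fingertip rests on stud 5 at wrist pixel (285,252), beside the yellow bar, with about 2 N of upward force. The nazar, torch, keys and cup sit at the same pixels as before: nazar (234,227), torch (315,249), keys (196,302) and cup (321,155) in the scene view. I'm handing in.

```bash
python3 -c "
from bench import arm
print(arm.sign_off())"
```

```text
the job is handed in; nothing more can be done
None
```

I ran the shut fingertips along the black dimmer's arc from stud 1 to stud 5, about 2.5 mm below the stud tops. I handed the job in at about 12.9 s with the fingertip resting on the largest stud.

- **Stud positions:** The top-camera fit was good to 0.5 mm. The wrist camera agreed to about 2 mm; it saw stud 4 only partly, so that reading was off by more.
- **Each touch:** The upward force read about 1.5 N on stud 1 and 2 to 2.7 N on studs 2 to 4, up to 3.1 N in passing on stud 2. It fell back to about zero between studs. I inferred each stud's give from force and fingertip height; I did not see the studs move.
- **At the end:** Stud 5 was about 2.7 mm down, with force readings of 1.3 to 2.7 N that include roughly 0.5 N of sensor noise. The fingertip was about 50 mm from stud 4.
- **Other things:** In the last pictures the keys, nazar and torch looked unmoved in the scene and top views. The cup was partly hidden from above but unmoved in the scene view.

No check failed. The hand-in gave no verdict.

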